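# Set a ceramic board in the tightest slot of the kiln setter

### The arm

A 6-joint arm with a two-finger parallel gripper is mounted at the origin on the work surface. World frame = base frame: x ahead of the robot, y to its left, z up, the work surface at z = 0. Lengths are in m, angles in rad, forces in N, time in s.
With the tool pointing down it reaches from about 0.4 to 0.825 m from the base axis. Payload 7 kg.
Tool frame: the origin (TCP) lies between the finger pads; the fingertips stand 8 mm ahead of it and the grasp point (between the pads) lies 11 mm behind it (arm.finger_overhang is the distance from the TCP to the fingertips, in m); z points along the fingers, y is the line along which they close (so a half turn about z gives the same grasp; the last joint's range is limited). The gripper opens to 88 mm and grips with 3 to 60 N. Pads are 19 mm wide; open, the fingers measure 130 mm over their backs; the gripper's body (78 mm by 193 mm) begins 47 mm behind the grasp point.
Start: joints at [-1.039, 0.359, 0.012, 0, -1.224, -0.288], TCP at [0.163, -0.655, 0.235] pointing down, gripper open.
Joint ranges: [-3.07, 3.07], [-1.43, 2.12], [-1.02, 1.25], [-3.03, 1.67], [-3.05, -0], [-3.03, 3.03]. Speed limits (rad/s): [2.39, 2.39, 3.01, 3.14, 3.14, 3.14].

### API

Orientations are given as [roll, pitch, yaw] about the fixed x, y, z axes, in that order (R = Rz(yaw) Ry(pitch) Rx(roll)).
In Python, from station import arm gives the robot as it stands.
- The arm moves only by the tool move_arm, never from a script. Its argument "rows" is text: rows parted by semicolons, each of 7 numbers parted by spaces: the turn, a rotation vector about the tool's x, y, z in degrees, then the shift along the tool's x, y, z in m, then the finger opening in m, from 0 to 0.0876. A call has 1 to 8 rows; each row shifts and turns the commanded pose from where the row before left it, along the tool's axes as they then stand; what a row does not reach is not made up. A row lasts 1/8 s, in which the tool goes at most 62.5 mm and 10.7 degrees, less where a joint would pass 70% of its speed; a pose out of reach is approached as far as the arm can. A call is refused whole if a number of a shift passes 0.0625 or a number of a turn 10.7, either way. A call with a gripper value outside its range is refused whole. The fingers move at their own pace and stop on an object; "squeeze" is the grip in N (left out, the last holds). Time passes only in rows, so rows that do not move let the fingers close. It gives the time, the measured TCP pose, the force, the opening and the grip force at its end, in the units of the state.
- arm.get_state(): the state, without advancing time (a new reading comes with each control period).
- arm.grab_frame(name): name is "scene" or "top"; returns (picture, depth): 420x560x3 uint8, blue, green, red; 420x560 float32, m along the optical axis (not along the pixel's ray), 0 where there is no reading.
- arm.camera_model(name): a dict with "mtx" (3x3 intrinsics, pixels), "camera_from_world" (4x4, takes a point from world to camera coordinates). Camera axes: x right, y down, z forward; pixel columns grow to the right and rows downward; lengths in m; the calibration is good to about 2 mm. A picture is of the moment at which its call begins. camera_model takes no time and is no camera call.
- arm.job_done(): hands the job in; it is judged then, once.
The state is a dict: "t": time; "q": joint angles; "qd": joint speeds; "joint_efforts": joint torques, N m; "eef_pos": TCP position; "ee_rot": TCP orientation; "force": force on the tool from outside, world axes, zero at the start; "moment": the same for the moment, N m; "width": finger opening in m; "gripper_force": force on a finger pad.
Only numpy, scipy, OpenCV 4.12 (cv2) and the standard library are available. Lean on these libraries where they do the work, as an engineer would, in place of code of your own. Each camera call takes 0.05 s, during which the arm holds its last target. There are 200 camera calls.

### The job

Take the ceramic board from the front bay of the wooden stand and set it upright and fully home in the narrowest slot of the kiln setter that takes it, then let go. Its thickness is not known beforehand, so step it along from the narrow end and try each slot gently by feel; never press it on the setter with more than 25 N. Leave the other two boards standing in their bays and do not disturb the other ware.

Things in the scene. Friction and masses are not known exactly. Their poses are not given: they have to be found in the camera images.
- board_a_mid (a point): Middle point of a white ceramic paddle-shaped board standing upright, 58 mm above its foot; x across the thickness, y across the width, z up. Its neck, 24 mm wide (y), runs from this point 46 mm straight up, then a round end of 12 mm. The three boards have one outline but are 8, 12.5 and 17 mm thick; which is which is not told
- board_b_mid (a point): Middle point of a white ceramic paddle-shaped board standing upright, 58 mm above its foot; x across the thickness, y across the width, z up. Its neck, 24 mm wide (y), runs from this point 46 mm straight up, then a round end of 12 mm. The three boards have one outline but are 8, 12.5 and 17 mm thick; which is which is not told
- board_c_mid (a point): Middle point of a white ceramic paddle-shaped board standing upright, 58 mm above its foot; x across the thickness, y across the width, z up. Its neck, 24 mm wide (y), runs from this point 46 mm straight up, then a round end of 12 mm. The three boards have one outline but are 8, 12.5 and 17 mm thick; which is which is not told
- setter: Graded kiln setter: buff refractory block, 109 (x) by 86 (y) by 33 mm high, origin under its middle, on a white fibre pad 12 mm thick that gives 1 mm per 4 N, at most 4 mm. Four upright slots side by side, narrowest first along +x, 5.5, 10, 14.5, 19 mm wide (x), each 66 mm long (y), 25 mm deep, ends closed, square edges, flat floor, 12 mm flat lands between
- slot1 (a point): Middle of the mouth of the setter's narrowest slot, 5.5 mm wide, level with the setter's top; x across the slots towards the wider ones, y along the slot, z up. A board has 2 mm to spare in the tightest slot that takes it and is at least 2.5 mm too thick for the one before; home on the floor its middle point is 33 mm above the mouth
- slot2 (a point): Middle of the mouth of the setter's second slot, 10 mm wide, 19.75 mm along x from slot1; same axes as slot1
- slot3 (a point): Middle of the mouth of the setter's third slot, 14.5 mm wide, 24.25 mm along x from slot2; same axes as slot1
- slot4 (a point): Middle of the mouth of the setter's widest slot, 19 mm wide, 28.75 mm along x from slot3; same axes as slot1
- stand: Low wooden stand, 144 (x) by 82 (y) by 20 mm high, fixed, origin under its middle. Three equal bays in a row along x, 48 mm apart, each 24 mm (x) by 66 mm (y) and 14 mm deep, floor 6 mm above the table, one board standing in each
- bay1 (a point): Over the middle of the stand's front bay, nearest the robot, where the middle point of its board is (58 mm above the bay's floor); x from bay 1 to bay 3, y along the bay
- bay2 (a point): The same point of the middle bay
- bay3 (a point): The same point of the rear bay
- board_a: The board of point board_a_mid as a whole, origin at the middle of its foot, same axes. 116 mm high: body 56 mm wide and 50 mm high, then 8 mm of 44 mm width, then the 24 mm neck; 70 to 180 g
- board_b: The board of point board_b_mid as a whole, origin at the middle of its foot, same axes. 116 mm high: body 56 mm wide and 50 mm high, then 8 mm of 44 mm width, then the 24 mm neck; 70 to 180 g
- board_c: The board of point board_c_mid as a whole, origin at the middle of its foot, same axes. 116 mm high: body 56 mm wide and 50 mm high, then 8 mm of 44 mm width, then the 24 mm neck; 70 to 180 g
- house_1: Bystander: small ceramic house, 34 mm square, 50 mm high, loose; origin under its middle
- house_2: Bystander: second small ceramic house, the same size, loose; origin under its middle
- glaze_jar: Bystander: closed glaze jar, 60 mm across, 85 mm high, loose; origin under its middle
- bowl: Bystander: white bowl, 110 mm across, 50 mm high, loose; origin under its middle
- kiln_post: Bystander: white brick kiln post, 45 mm square, 75 mm high, loose; origin under its middle
- glaze_brush: Bystander: brush lying flat, loose; origin under its middle
- mug: Bystander: blue mug, 76 mm across, 85 mm high, handle at its +y, loose; origin under its middle
Not all that is in view belongs to the job. Leave any orange or red look-alike of the stand alone.

How it is judged:
On the way:
1. a board is lifted clear of the stand (z of any of board_a_mid, board_b_mid, board_c_mid in the frame of bay1 above 0.03 m), for 0.1 s.
At the end, for the whole second after the job is handed in: The board from the front bay rests in the narrowest slot wide enough for it: middle point within 6 mm across and 8 mm along the slot, 29 to 36 mm above the mouth, lean under 0.15 rad. The other two boards within 20 mm of the middle and rear bay points, lean under 0.3 rad (((((x of board_a_mid in the frame of slot2 between -0.006 and 0.006 m and y of board_a_mid in the frame of slot2 between -0.008 and 0.008 m and z of board_a_mid in the frame of slot2 between 0.029 and 0.036 m and (x of board_a_c4 in the frame of slot2 above 0.0015 m or x of board_a_c4 in the frame of slot2 below -0.0015 m) and (x of board_a_c5 in the frame of slot2 above 0.0015 m or x of board_a_c5 in the frame of slot2 below -0.0015 m)) or (x of board_a_mid in the frame of slot3 between -0.006 and 0.006 m and y of board_a_mid in the frame of slot3 between -0.008 and 0.008 m and z of board_a_mid in the frame of slot3 between 0.029 and 0.036 m and (x of board_a_c4 in the frame of slot3 above 0.00375 m or x of board_a_c4 in the frame of slot3 below -0.00375 m) and (x of board_a_c5 in the frame of slot3 above 0.00375 m or x of board_a_c5 in the frame of slot3 below -0.00375 m)) or (x of board_a_mid in the frame of slot4 between -0.006 and 0.006 m and y of board_a_mid in the frame of slot4 between -0.008 and 0.008 m and z of board_a_mid in the frame of slot4 between 0.029 and 0.036 m and (x of board_a_c4 in the frame of slot4 above 0.006 m or x of board_a_c4 in the frame of slot4 below -0.006 m) and (x of board_a_c5 in the frame of slot4 above 0.006 m or x of board_a_c5 in the frame of slot4 below -0.006 m))) and angle between board_a_mid's own z axis and vertical below 0.15 rad and (distance between board_b_mid and bay2 below 0.02 m or distance between board_b_mid and bay3 below 0.02 m) and angle between each of board_b_mid, board_c_mid's own z axis and vertical below 0.3 rad and (distance between board_c_mid and bay2 below 0.02 m or distance between board_c_mid and bay3 below 0.02 m) and linear speed of board_a below 0.02 m/s) or (((x of board_b_mid in the frame of slot2 between -0.006 and 0.006 m and y of board_b_mid in the frame of slot2 between -0.008 and 0.008 m and z of board_b_mid in the frame of slot2 between 0.029 and 0.036 m and (x of board_b_c4 in the frame of slot2 above 0.0015 m or x of board_b_c4 in the frame of slot2 below -0.0015 m) and (x of board_b_c5 in the frame of slot2 above 0.0015 m or x of board_b_c5 in the frame of slot2 below -0.0015 m)) or (x of board_b_mid in the frame of slot3 between -0.006 and 0.006 m and y of board_b_mid in the frame of slot3 between -0.008 and 0.008 m and z of board_b_mid in the frame of slot3 between 0.029 and 0.036 m and (x of board_b_c4 in the frame of slot3 above 0.00375 m or x of board_b_c4 in the frame of slot3 below -0.00375 m) and (x of board_b_c5 in the frame of slot3 above 0.00375 m or x of board_b_c5 in the frame of slot3 below -0.00375 m)) or (x of board_b_mid in the frame of slot4 between -0.006 and 0.006 m and y of board_b_mid in the frame of slot4 between -0.008 and 0.008 m and z of board_b_mid in the frame of slot4 between 0.029 and 0.036 m and (x of board_b_c4 in the frame of slot4 above 0.006 m or x of board_b_c4 in the frame of slot4 below -0.006 m) and (x of board_b_c5 in the frame of slot4 above 0.006 m or x of board_b_c5 in the frame of slot4 below -0.006 m))) and angle between board_b_mid's own z axis and vertical below 0.15 rad and (distance between board_a_mid and bay2 below 0.02 m or distance between board_a_mid and bay3 below 0.02 m) and angle between each of board_a_mid, board_c_mid's own z axis and vertical below 0.3 rad and (distance between board_c_mid and bay2 below 0.02 m or distance between board_c_mid and bay3 below 0.02 m) and linear speed of board_b below 0.02 m/s) or (((x of board_c_mid in the frame of slot2 between -0.006 and 0.006 m and y of board_c_mid in the frame of slot2 between -0.008 and 0.008 m and z of board_c_mid in the frame of slot2 between 0.029 and 0.036 m and (x of board_c_c4 in the frame of slot2 above 0.0015 m or x of board_c_c4 in the frame of slot2 below -0.0015 m) and (x of board_c_c5 in the frame of slot2 above 0.0015 m or x of board_c_c5 in the frame of slot2 below -0.0015 m)) or (x of board_c_mid in the frame of slot3 between -0.006 and 0.006 m and y of board_c_mid in the frame of slot3 between -0.008 and 0.008 m and z of board_c_mid in the frame of slot3 between 0.029 and 0.036 m and (x of board_c_c4 in the frame of slot3 above 0.00375 m or x of board_c_c4 in the frame of slot3 below -0.00375 m) and (x of board_c_c5 in the frame of slot3 above 0.00375 m or x of board_c_c5 in the frame of slot3 below -0.00375 m)) or (x of board_c_mid in the frame of slot4 between -0.006 and 0.006 m and y of board_c_mid in the frame of slot4 between -0.008 and 0.008 m and z of board_c_mid in the frame of slot4 between 0.029 and 0.036 m and (x of board_c_c4 in the frame of slot4 above 0.006 m or x of board_c_c4 in the frame of slot4 below -0.006 m) and (x of board_c_c5 in the frame of slot4 above 0.006 m or x of board_c_c5 in the frame of slot4 below -0.006 m))) and angle between board_c_mid's own z axis and vertical below 0.15 rad and (distance between board_a_mid and bay2 below 0.02 m or distance between board_a_mid and bay3 below 0.02 m) and angle between each of board_a_mid, board_b_mid's own z axis and vertical below 0.3 rad and (distance between board_b_mid and bay2 below 0.02 m or distance between board_b_mid and bay3 below 0.02 m) and linear speed of board_c below 0.02 m/s))); the robot touches nothing.
It fails at once if a board is pressed on the setter with more than 25 N (contact force between any of board_a, board_b, board_c and setter above 25 N).
It fails at once if a bystander is shoved more than 30 mm (distance of any of house_1, house_2, glaze_jar, bowl, kiln_post, glaze_brush, mug from where it was at the start of the episode above 0.03 m).
It also fails if it takes over 72 s, if anything falls off the work surface, if the arm or the gripper's body presses on something with over 40 N, if the wrist force passes 120 N, or if a joint passes its speed limit or range.

## Working session

There is one attempt and no reset: what is moved stays moved. The work goes in short steps, Python scripts to look and compute and a tool call to move; the robot and the scene stay as the last step left them, time stands still between calls to the robot, and variables do not carry over. Pictures are saved under pics/ and viewed, at most 10 in all, crops included, and the job is handed in when it is done.

Besides the shell and the picture viewer there is one more tool, called after ">>>" as name(argument=value, ...) on one line, values as JSON. move_arm: Moves the arm, as the interface text tells. Its arguments: {"type":"object","properties":{"rows":{"type":"string"},"squeeze":{"type":"number"}},"required":["rows"]}

```bash
mkdir -p pics; ls; cat > h.py <<'E'
import numpy as np, cv2
from station import arm
def pts(name,depth):
    m=arm.camera_model(name);K=np.array(m["mtx"]);T=np.linalg.inv(np.array(m["camera_from_world"]))
    v,u=np.mgrid[0:420,0:560]
    P=np.stack([(u-K[0,2])/K[0,0]*depth,(v-K[1,2])/K[1,1]*depth,depth],-1)
    return P@T[:3,:3].T+T[:3,3]
E
python3 - <<'E'
from h import *
for n in("top","scene"):
    p,d=arm.grab_frame(n);cv2.imwrite(f"pics/{n}0.png",p);np.savez(f"/tmp/{n}0.npz",p=p,d=d)
    m=arm.camera_model(n);T=np.linalg.inv(np.array(m["camera_from_world"]));print(n,T[:3,3].round(3),T[:3,2].round(2),np.array(m["mtx"])[0,0])
print(arm.get_state())
E
```

```text
pics
top [ 0.385 -0.019  0.992] [ 0.09  0.04 -1.  ] 378.91352735018677
scene [ 1.405 -0.138  0.941] [-0.73  0.1  -0.67] 462.5779180247093
{'t': 0.1, 'q': array([-1.03887929e+00,  3.59351648e-01,  1.11549098e-02, -3.05863204e-04,
       -1.22410895e+00, -2.88128703e-01]), 'qd': array([-0.00092221,  0.00088804,  0.00277442,  0.00090548,  0.00117751,
        0.00014146]), 'joint_efforts': array([-1.53682882e-03, -5.84163272e+01,  2.93750292e+01,  7.01561943e+00,
        1.01569746e-02, -5.12647239e-05]), 'eef_pos': array([ 0.16282131, -0.65462883,  0.23369525]), 'ee_rot': array([ 3.14006380e+00, -1.53245512e-04, -2.89790835e+00]), 'force': array([-0.74735869, -0.03104932,  0.62473801]), 'moment': array([0.03530647, 0.00697151, 0.00198078]), 'gripper_force': 0.0, 'width': 0.08762188930624364}
```

View pics/top0.png

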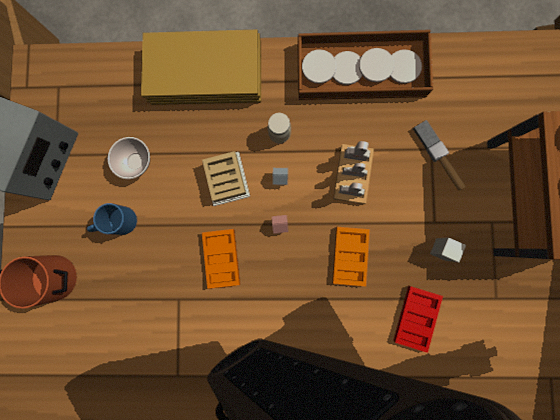

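View pics/scene0.png

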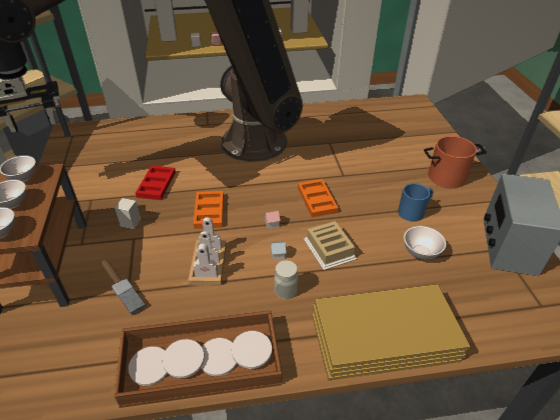

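Candidates for the stand are wooden (354,175), orange (350,256), orange (221,258) and red (418,318) in the top view. Only the wooden one is unpainted and holds three boards. The setter is the buff block at (226,178) on its white pad. I'll confirm both in one crop.

```bash
python3 - <<'E'
from h import *
z=np.load("/tmp/top0.npz");p,d=z["p"],z["d"]
a=cv2.resize(p[140:210,195:255],None,fx=6,fy=6,interpolation=cv2.INTER_CUBIC)
b=cv2.resize(p[135:205,325:385],None,fx=6,fy=6,interpolation=cv2.INTER_CUBIC)
cv2.imwrite("pics/crop1.png",np.hstack([a,b]))
P=pts("top",d)
for (u,v) in [(226,178),(354,190),(354,172),(357,151),(345,205),(279,176),(279,225),(279,125)]: print(u,v,P[v,u].round(3))
# setter top
X=P
hs=((X[...,2]>.036)&(X[...,2]<.055)); hs[:, :195]=0;hs[:,255:]=0;hs[:140]=0;hs[210:]=0
c=X[hs];print("setter",len(c),np.median(c[:,2]))
r=cv2.minAreaRect((c[:,:2]*1000).astype(np.float32));print(r,cv2.boxPoints(r))
hs=((X[...,2]>.012)&(X[...,2]<.028)); hs[:, :325]=0;hs[:,382:]=0;hs[:135]=0;hs[210:]=0
c=X[hs];r=cv2.minAreaRect((c[:,:2]*1000).astype(np.float32));print("stand",len(c),np.median(c[:,2]),r)
E
```

```text
226 178 [0.554 0.136 0.046]
354 190 [ 0.514 -0.179  0.087]
354 172 [ 0.564 -0.187  0.05 ]
357 151 [ 0.608 -0.188  0.09 ]
345 205 [ 0.487 -0.17  -0.001]
279 176 [0.558 0.001 0.045]
279 225 [0.434 0.002 0.046]
279 125 [ 0.677 -0.001  0.085]
setter 1056 0.04531906443374706
((561.9282836914062, 144.45860290527344), (109.8864517211914, 86.59516906738281), 13.827816009521484) [[498.22906 173.36966]
 [518.9257   89.28415]
 [625.6275  115.54755]
 [604.93085 199.63306]]
stand 971 0.020321445534704496 ((567.7504272460938, -189.66595458984375), (82.4635238647461, 144.56719970703125), 80.42691040039062)
```

View pics/crop1.png

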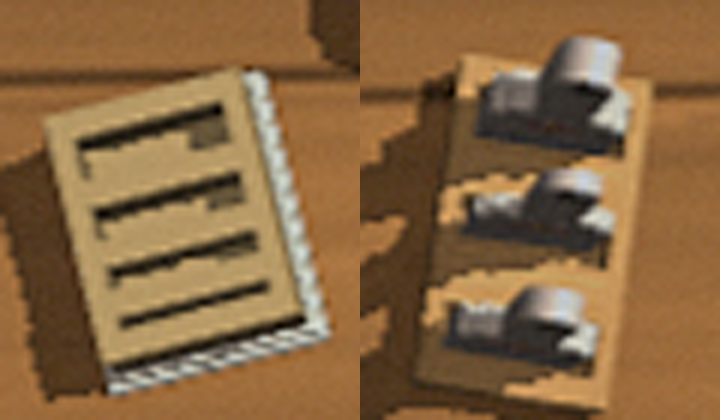

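The crop shows the setter with its narrow slot nearest the robot, at the bottom. The wooden stand holds three boards, and the front one is the lowest, with its head at about crop (553,300). Next I measure the boards' heads.

```bash
python3 - <<'E'
from h import *
a=np.radians(-9.57);R=np.array([[np.cos(a),-np.sin(a)],[np.sin(a),np.cos(a)]]);c0=np.array([.5678,-.1897])
for n in("top","scene"):
    z=np.load(f"/tmp/{n}0.npz");P=pts(n,z["d"])
    L=(P[...,:2]-c0)@R
    box=(abs(L[...,0])<.075)&(abs(L[...,1])<.042)
    for lo,hi in((.112,.13),(.075,.11),(.045,.056)):
        m=box&(P[...,2]>lo)&(P[...,2]<hi)
        for k in(-1,0,1):
            q=L[m&(abs(L[...,0]-.048*k)<.024)]
            if len(q)>2: print(n,lo,k,len(q),"lx",(np.percentile(q[:,0],[3,50,97])*1000).round(1),"ly",(np.percentile(q[:,1],[3,50,97])*1000).round(1),"zmax",P[m&(abs(L[...,0]-.048*k)<.024)][:,2].max().round(4))
E
```

```text
top 0.112 -1 58 lx [-55.1 -49.5 -43.2] ly [-7.9  2.5 12.7] zmax 0.1248
top 0.112 0 45 lx [-4.2 -1.1  3.5] ly [-8.4  2.3 12.8] zmax 0.1247
top 0.112 1 82 lx [38.5 46.9 55.7] ly [-8.2  3.7 13.5] zmax 0.1251
top 0.075 -1 37 lx [-55.3 -55.  -43.3] ly [-8.1  8.1 14.4] zmax 0.1098
top 0.075 0 39 lx [-4.3 -3.6  2.8] ly [-8.5  3.9 13.7] zmax 0.1094
top 0.075 1 54 lx [38.7 39.3 55. ] ly [-8.4  6.3 14.3] zmax 0.1093
top 0.045 -1 28 lx [-55.6 -54.5 -43.6] ly [-25.1   2.   30.6] zmax 0.056
top 0.045 0 30 lx [-4.6 -3.6  3.5] ly [-24.2   1.5  29.7] zmax 0.0558
top 0.045 1 43 lx [38.3 39.6 54.4] ly [-25.2   6.1  30.2] zmax 0.0558
scene 0.112 -1 49 lx [-57.4 -48.8 -44.1] ly [-6.1  5.4 14.9] zmax 0.1248
scene 0.112 0 42 lx [-7.5 -0.8  3.4] ly [-6.3  4.  14.1] zmax 0.1232
scene 0.112 1 68 lx [35.8 47.9 53.8] ly [-6.6  5.3 14.5] zmax 0.1257
scene 0.075 -1 85 lx [-54.5 -46.6 -43.2] ly [-7.4  6.3 15.6] zmax 0.1098
scene 0.075 0 82 lx [-4.4  0.3  3.3] ly [-8.2  5.4 15. ] zmax 0.1099
scene 0.075 1 110 lx [37.1 51.8 54.8] ly [-8.2  5.4 15.4] zmax 0.11
scene 0.045 -1 37 lx [-54.4 -46.6 -43.8] ly [-24.6  18.9  31.9] zmax 0.0555
scene 0.045 0 32 lx [-8.2 -0.1  1.8] ly [-23.5  22.6  31. ] zmax 0.0556
scene 0.045 1 67 lx [38.3 52.4 55.4] ly [-23.5   3.8  31.1] zmax 0.0559
```

Front board: about 12.5 mm thick (local x −55.3 to −43.2), centre about (0.520, −0.179). The middle board is about 8 mm thick and the rear one about 17 mm. I'll grip the front board across its thickness, with the fingers partly open so they clear the middle board.

>>> move_arm(rows="0 0 0 -0.046 0.0376 0 0.032;0 0 0 -0.046 0.0376 0 0.032;0 0 0 -0.046 0.0376 0 0.032;0 0 0 -0.046 0.0376 0 0.032;0 0 0 -0.046 0.0376 0 0.032;0 0 0 -0.046 0.0376 0 0.032;0 0 0 -0.046 0.0376 0 0.032;0 0 0 -0.046 0.0376 0 0.032")

```text
t: 1.1
eef_pos: [0.4481, -0.2725, 0.2345]
ee_rot: [3.142, 0.0, -2.898]
force: [-0.3, -0.5, 1.0]
width: 0.032
gripper_force: 0.0
```

>>> move_arm(rows="0 0 -10 0 0 0 0.032;0 0 -10 0 0 0 0.032;0 0 -10 0 0 0 0.032;0 0 -10 0 0 0 0.032;0 0 -10 0 0 0 0.032;0 0 -10 0 0 0 0.032;0 0 -6.4 0 0 0 0.032;0 0 0 0 0 0 0.032")

```text
t: 2.1
eef_pos: [0.4472, -0.2742, 0.2343]
ee_rot: [3.141, 0.0, -1.74]
force: [0.8, 0.8, 0.1]
width: 0.0319
gripper_force: 0.0
```

```bash
cat >> h.py <<'E'
from scipy.spatial.transform import Rotation as Ro
def to(x,y,z,yawdeg):
    s=arm.get_state();r=Ro.from_euler("xyz",s["ee_rot"])
    d=r.inv().apply(np.array([x,y,z])-s["eef_pos"])
    w=(r.inv()*Ro.from_euler("xyz",[180,0,yawdeg],degrees=True)).as_rotvec(degrees=True)
    print("t",round(s["t"],2),"pos",s["eef_pos"].round(4),"turn",w.round(2),"shift",d.round(4),"w",round(s["width"],4),"gf",s["gripper_force"],"F",s["force"].round(2))
E
python3 -c "
from h import *
to(.5198,-.1787,.235,-99.57)"
```

```text
t 2.1 pos [ 0.4472 -0.2742  0.2343] turn [ 0.03  0.01 -0.11] shift [-0.1063 -0.0555 -0.0007] w 0.0319 gf 0.0 F [0.78 0.75 0.1 ]
```

>>> move_arm(rows="0 0 0 -0.0355 -0.0185 0 0.032;0 0 0 -0.0355 -0.0185 0 0.032;0 0 0 -0.0353 -0.0185 0 0.032;0 0 0 0 0 0.04 0.032;0 0 0 0 0 0.035 0.032;0 0 0 0 0 0 0.032")

```text
t: 2.85
eef_pos: [0.5181, -0.1785, 0.1571]
ee_rot: [3.136, -0.001, -1.741]
force: [0.1, 0.1, -0.2]
width: 0.0318
gripper_force: 0.0
```

```bash
python3 - <<'E'
from h import *
to(.5198,-.1787,.080,-99.57)
p,d=arm.grab_frame("scene")
cv2.imwrite("pics/s1.png",cv2.resize(p[130:300,150:290],None,fx=4,fy=3.5,interpolation=cv2.INTER_CUBIC))
E
```

```text
t 2.85 pos [ 0.5181 -0.1785  0.1571] turn [ 0.32 -0.03 -0.2 ] shift [-0.0001 -0.0022  0.0771] w 0.0318 gf 0.0 F [ 0.13  0.14 -0.17]
```

View pics/s1.png

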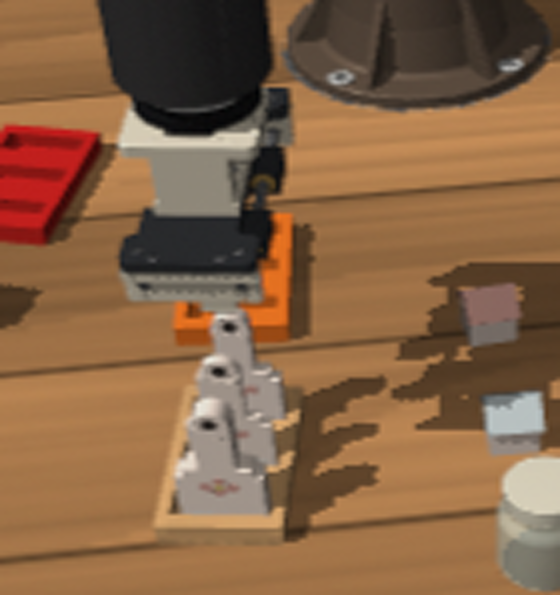

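The gripper stands over the front board (head at crop 230,325), with the other two boards clear behind it. Descending.

>>> move_arm(rows="0 0 0 0 -0.0015 0.03 0.032;0 0 0 0 0 0.03 0.032;0 0 0 0 0 0.017 0.032;0 0 0 0 0 0 0.032;0 0 0 0 0 0 0.032")

```text
t: 3.52
eef_pos: [0.5227, -0.1792, 0.0844]
ee_rot: [-3.139, 0.0, -1.739]
force: [0.1, -0.1, 0.9]
width: 0.0322
gripper_force: 0.0
```

>>> move_arm(rows="0 0 0 0 0 0 0;0 0 0 0 0 0 0;0 0 0 0 0 0 0;0 0 0 0 0 0 0;0 0 0 0 0 0 0;0 0 0 0 0 0 0", squeeze=25)

```text
t: 4.28
eef_pos: [0.5216, -0.1791, 0.0831]
ee_rot: [-3.141, -0.0, -1.739]
force: [-1.8, 0.3, 5.9]
width: 0.0123
gripper_force: 25.0
```

>>> move_arm(rows="0 0 0 0 0 -0.01 0;0 0 0 0 0 -0.02 0;0 0 0 0 0 -0.03 0;0 0 0 0 0 -0.03 0;0 0 0 0 0 -0.02 0;0 0 0 0 0 0 0;0 0 0 0 0 0 0")

```text
t: 5.15
eef_pos: [0.5208, -0.1789, 0.1917]
ee_rot: [3.14, 0.0, -1.739]
force: [-0.7, 0.4, -1.6]
width: 0.0124
gripper_force: 25.0
```

```bash
python3 - <<'E'
from h import *
a=np.radians(13.83)
u=np.array([np.cos(a),np.sin(a)])
for k,o in zip((1,2,3,4),(-.03975,-.02,.00425,.033)): print(k,np.array([.5619,.1445])+o*u)
xy=np.array([.5619,.1445])-.03975*u
to(*xy,.19,-76.17)
# board as held: where is its centre relative to TCP
from h import pts
p,d=arm.grab_frame("top");P=pts("top",d);s=arm.get_state()
R=Ro.from_euler("xyz",s["ee_rot"]);L=R.inv().apply((P-s["eef_pos"]).reshape(-1,3)).reshape(P.shape)
m=(abs(L[...,0])<.05)&(abs(L[...,1])<.03)&(L[...,2]>.015)&(L[...,2]<.085)
print("top",m.sum(),L[m].min(0).round(4),L[m].max(0).round(4))
p,d=arm.grab_frame("scene");P=pts("scene",d);
L=R.inv().apply((P-s["eef_pos"]).reshape(-1,3)).reshape(P.shape)
m=(abs(L[...,0])<.05)&(abs(L[...,1])<.03)&(L[...,2]>.015)&(L[...,2]<.085)
print("scene",m.sum(),np.percentile(L[m],2,axis=0).round(4),np.percentile(L[m],98,axis=0).round(4))
m2=m&(L[...,2]>.035)&(L[...,2]<.07)
print("body x",np.percentile(L[m2][:,0],[1,99]).round(4))
for lo in(.03,.04,.05,.06):
    q=L[m&(L[...,2]>lo)&(L[...,2]<lo+.01)]
    print(lo,len(q),np.median(q,axis=0).round(4),np.percentile(q[:,0],[1,99]).round(4))
cv2.imwrite("pics/s2.png",cv2.resize(p[100:310,130:350],None,fx=3,fy=2.8,interpolation=cv2.INTER_CUBIC))
E
```

```text
1 [0.52330238 0.13499808]
2 [0.54247981 0.13971916]
3 [0.56602679 0.14551593]
4 [0.59394331 0.15238838]
t 5.15 pos [ 0.5208 -0.1789  0.1917] turn [  0.06   0.03 -23.48] shift [-0.3099  0.0501  0.0019] w 0.0124 gf 24.9935482442379 F [-0.71  0.37 -1.64]
top 20 [-0.0277 -0.0075  0.028 ] [-0.0228  0.0034  0.0784]
scene 396 [-0.0287 -0.0092  0.0184] [0.0261 0.0042 0.0752]
body x [-0.0288  0.0262]
0.03 66 [-0.0025 -0.0058  0.0349] [-0.0284  0.0252]
0.04 65 [-0.0033 -0.0056  0.0455] [-0.0287  0.0262]
0.05 66 [-0.002  -0.0055  0.0554] [-0.0289  0.0263]
0.06 64 [-0.0009 -0.0055  0.0648] [-0.0278  0.0262]
```

View pics/s2.png

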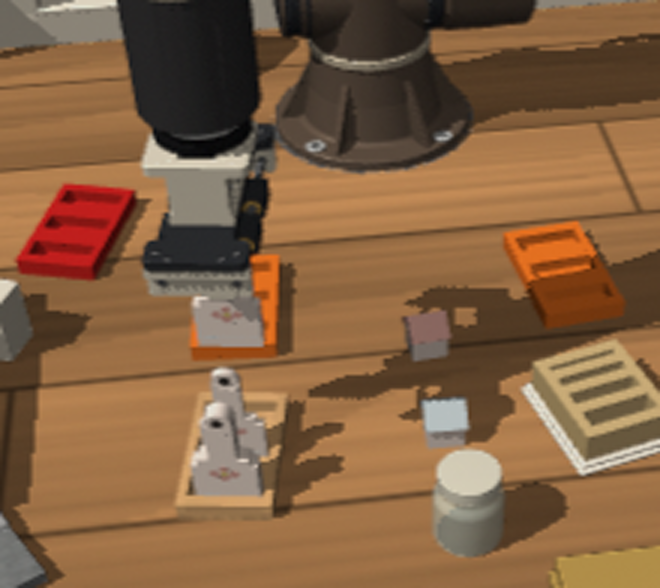

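The board hangs upright in the gripper and the other two stand in the stand. Its width centre sits −1.3 mm along tool x, and its foot is about 77 mm below the TCP. Moving to slot 1.

>>> move_arm(rows="0 0 0 -0.02 0.003 0 0;0 0 0 -0.048 0.008 0 0;0 0 0 -0.055 0.009 0 0;0 0 0 -0.055 0.009 0 0;0 0 0 -0.055 0.009 0 0;0 0 0 -0.048 0.008 0 0;0 0 0 -0.0275 0.004 0 0;0 0 0 0 0 0 0")

```text
t: 6.25
eef_pos: [0.5234, 0.1351, 0.1915]
ee_rot: [3.14, -0.001, -1.736]
force: [-0.1, 0.9, -1.2]
width: 0.0124
gripper_force: 25.0
```

>>> move_arm(rows="0 0 -8 0 0 0 0;0 0 -8 0 0 0 0;0 0 -7.5 0 0 0 0;0 0 0 0 0 0 0;0 0 0 0 0 0 0")

```text
t: 6.88
eef_pos: [0.5236, 0.1329, 0.1922]
ee_rot: [3.141, -0.0, -1.332]
force: [0.7, 0.1, -1.4]
width: 0.0126
gripper_force: 25.0
```

```bash
python3 -c "
from h import *
to(.5236,.1337,.13,-76.17)"
```

```text
t 6.88 pos [0.5236 0.1329 0.1922] turn [ 0.04 -0.01 -0.16] shift [-0.0008 -0.0003  0.0622] w 0.0126 gf 24.993523210287094 F [ 0.7   0.06 -1.37]
```

>>> move_arm(rows="0 0 0 0 0 0.03 0;0 0 0 0 0 0.02 0;0 0 0 0 0 0.008 0;0 0 0 0 0 0 0;0 0 0 0 0 0 0")

```text
t: 7.5
eef_pos: [0.5243, 0.1337, 0.1354]
ee_rot: [-3.14, 0.0, -1.329]
force: [-0.4, -0.7, -1.0]
width: 0.0128
gripper_force: 25.0
```

```bash
cat > m.py <<'E'
from h import *
s=arm.get_state()
a=np.radians(13.83);R=np.array([[np.cos(a),-np.sin(a)],[np.sin(a),np.cos(a)]])
p,d=arm.grab_frame("scene");P=pts("scene",d);T=P.copy();L=(P[...,:2]-[.5619,.1445])@R*1000;Z=P[...,2]
# setter outline in this view
m=(abs(L[...,0])<65)&(abs(L[...,1])<55)&(abs(Z-.045)<.004)
q=(P[m][:,:2]*1000).astype(np.float32);r=cv2.minAreaRect(q);print("setter scene",m.sum(),r, np.median(Z[m]).round(4))
print("TCP in setter",((s["eef_pos"][:2]-[.5619,.1445])@R*1000).round(2),s["eef_pos"][2])
f=s["eef_pos"][2]-.077
c=((s["eef_pos"][:2]-[.5619,.1445])@R*1000)
for lo in(.008,.02,.03,.04,.05):
    m=(abs(L[...,0]-c[0])<15)&(abs(L[...,1]-c[1])<40)&(Z>f+lo)&(Z<f+lo+.01)
    q=L[m];
    if len(q): print(lo,len(q),"x",np.percentile(q[:,0],[5,50,95]).round(1),"y",np.percentile(q[:,1],[1,99]).round(1),"slope",np.degrees(np.arctan(np.polyfit(q[:,1],q[:,0],1)[0])).round(2))
cv2.imwrite("pics/m%d.png"%int(s["t"]*100),cv2.resize(p[160:280,270:380],None,fx=5,fy=5,interpolation=cv2.INTER_CUBIC))
E
python3 m.py; ls pics
```

```text
setter scene 673 ((560.7027587890625, 146.51730346679688), (112.22280883789062, 88.80191802978516), 12.810256958007812) 0.0454
TCP in setter [-39.08  -1.47] 0.1354293188331233
0.008 51 x [-39.9 -31.7 -30. ] y [-29.8  26.7] slope 4.39
0.02 51 x [-37.2 -32.5 -30. ] y [-29.6  25.7] slope 1.63
0.03 54 x [-39.2 -32.1 -30.4] y [-29.7  26.6] slope 4.17
0.04 59 x [-42.5 -31.9 -29.3] y [-29.6  25. ] slope 4.9
0.05 48 x [-44.4 -33.  -29.5] y [-29.5  16.9] slope 10.92
crop1.png
m750.png
s1.png
s2.png
scene0.png
top0.png
```

>>> move_arm(rows="0 0 0 -0.001 0 0.004 0;0 0 0 0 0 0.003 0;0 0 0 0 0 0.002 0;0 0 0 0 0 0.001 0;0 0 0 0 0 0 0;0 0 0 0 0 0 0")

```text
t: 8.3
eef_pos: [0.5235, 0.1345, 0.1246]
ee_rot: [-3.141, -0.0, -1.329]
force: [0.0, 0.2, -1.0]
width: 0.0126
gripper_force: 25.0
```

>>> move_arm(rows="0 0 0 0 0 0.001 0;0 0 0 0 0 0.001 0;0 0 0 0 0 0 0;0 0 0 0 0 0 0")

```text
t: 8.8
eef_pos: [0.5235, 0.1345, 0.1226]
ee_rot: [3.142, -0.0, -1.329]
force: [-0.2, -0.5, -1.6]
width: 0.0125
gripper_force: 25.0
```

>>> move_arm(rows="0 0 0 0 0 0.001 0;0 0 0 0 0 0.001 0;0 0 0 0 0 0 0;0 0 0 0 0 0 0")

```text
t: 9.3
eef_pos: [0.5236, 0.1345, 0.1209]
ee_rot: [-3.141, 0.0, -1.329]
force: [-0.7, 0.2, 3.1]
width: 0.0125
gripper_force: 25.0
```

>>> move_arm(rows="0 0 0 0 0 0.001 0;0 0 0 0 0 0 0;0 0 0 0 0 0 0")

```text
t: 9.68
eef_pos: [0.5236, 0.1345, 0.12]
ee_rot: [-3.141, -0.0, -1.329]
force: [-1.1, 0.8, 6.6]
width: 0.0125
gripper_force: 25.0
```

Slot 1 stops it: contact at TCP z ≈ 0.1217, about 8 N. Lifting and stepping to slot 2.

>>> move_arm(rows="0 0 0 0 0 -0.004 0;0 0 0 0 0 -0.004 0;0 0 0 0 -0.01 0 0;0 0 0 0 -0.0098 0 0;0 0 0 0 0 0.002 0;0 0 0 0 0 0.002 0;0 0 0 0 0 0 0;0 0 0 0 0 0 0")

```text
t: 10.68
eef_pos: [0.5425, 0.1392, 0.1236]
ee_rot: [3.141, -0.0, -1.329]
force: [-0.4, -0.5, -1.5]
width: 0.0123
gripper_force: 25.0
```

>>> move_arm(rows="0 0 0 0 0 0.001 0;0 0 0 0 0 0.001 0;0 0 0 0 0 0.001 0;0 0 0 0 0 0 0;0 0 0 0 0 0 0")

```text
t: 11.3
eef_pos: [0.5428, 0.1392, 0.1209]
ee_rot: [-3.141, 0.0, -1.329]
force: [-2.3, 0.2, 3.6]
width: 0.0124
gripper_force: 25.0
```

Slot 2 also stops it at the same height. The gripped thickness of 12.4 mm is consistent with that. On to slot 3, with a camera check of the alignment.

>>> move_arm(rows="0 0 0 0 0 -0.004 0;0 0 0 0 0 -0.004 0;0 0 0 0 -0.012 0 0;0 0 0 0 -0.0122 0 0;0 0 0 0 0 0.002 0;0 0 0 0 0 0 0;0 0 0 0 0 0 0")

```text
t: 12.18
eef_pos: [0.5659, 0.1449, 0.1264]
ee_rot: [3.141, -0.0, -1.329]
force: [-0.1, -0.4, -1.8]
width: 0.0127
gripper_force: 25.0
```

```bash
python3 m.py; ls pics|grep m
python3 -c "
from h import *
to(.5660,.1455,.13,-76.17)"
```

```text
setter scene 500 ((559.8734741210938, 146.0098114013672), (113.09078979492188, 87.9115982055664), 14.400579452514648) 0.0453
TCP in setter [ 3.95 -0.6 ] 0.1263635416919566
0.008 52 x [ 6.6 11.  13.4] y [-28.6  27.2] slope 1.95
0.02 58 x [ 4.5 10.8 13. ] y [-28.6  26.9] slope 3.43
0.03 61 x [ 2.9 10.7 12.9] y [-29.2  25.7] slope 3.36
0.04 52 x [ 2.8 10.8 12.8] y [-28.7  22.6] slope 4.44
0.05 45 x [-0.5  9.2 12.9] y [-27.6   2.5] slope 13.37
m1217.png
m750.png
t 12.22 pos [0.566  0.1449 0.1265] turn [ 0.01 -0.    0.04] shift [-0.0006 -0.0002 -0.0035] w 0.0123 gf 24.99346375465393 F [ 0.32  0.28 -0.14]
```

```bash
cp pics/m1[12]*.png pics/m3.png; ls pics
```

```text
crop1.png
m1217.png
m3.png
m750.png
s1.png
s2.png
scene0.png
top0.png
```

View pics/m3.png

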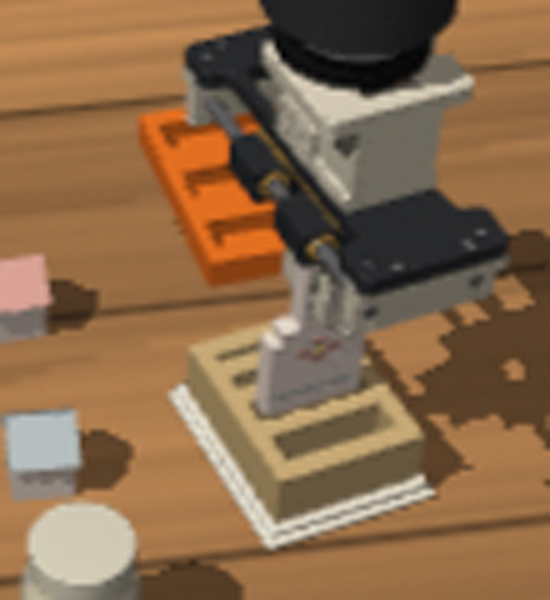

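The board stands just over slot 3 (crop 310,395), with slot 4 free in front of it. Trying it gently.

>>> move_arm(rows="0 0 0 0 0 0.002 0;0 0 0 0 0 0.001 0;0 0 0 0 0 0.001 0;0 0 0 0 0 0.001 0;0 0 0 0 0 0.001 0;0 0 0 0 0 0 0;0 0 0 0 0 0 0")

```text
t: 13.1
eef_pos: [0.5662, 0.145, 0.1209]
ee_rot: [-3.141, 0.0, -1.329]
force: [-2.6, -0.3, 3.6]
width: 0.0124
gripper_force: 25.0
```

```bash
python3 -c "
from h import *
for i in range(4):
    s=arm.get_state();print(s['force'].round(2),s['moment'].round(3)); arm.grab_frame('top')
R=np.array([[np.cos(np.radians(13.83)),-np.sin(np.radians(13.83))],[np.sin(np.radians(13.83)),np.cos(np.radians(13.83))]])
print((s['eef_pos'][:2]-[.5619,.1445])@R*1000)"
```

```text
[-2.64 -0.32  3.65] [-0.091  0.964  0.029]
[-1.33  0.43  4.22] [-0.011  0.957  0.036]
[-1.72  0.96  2.07] [-0.003  0.953 -0.02 ]
[-2.66  0.38  4.22] [-0.067  0.973  0.052]
[ 4.31111362 -0.52807869]
```

It catches an edge. The scene view puts the board slightly to +x of the slot, so I'll lift, shift 0.8 mm to −x and try again.

>>> move_arm(rows="0 0 0 0 0 -0.002 0;0 0 0 0 0.0008 0 0;0 0 0 0 0 0.001 0;0 0 0 0 0 0.001 0;0 0 0 0 0 0 0;0 0 0 0 0 0 0")

```text
t: 14.05
eef_pos: [0.5654, 0.1448, 0.1207]
ee_rot: [-3.142, -0.0, -1.329]
force: [-1.8, 0.1, 4.0]
width: 0.0122
gripper_force: 25.0
```

```bash
python3 -c "
from h import *
s=arm.get_state();print(s['force'].round(2),s['moment'].round(3))"
```

```text
[-1.82  0.13  4.02] [ 0.019  1.077 -0.028]
```

>>> move_arm(rows="0 0 0 0 0 -0.002 0;0 0 0 0 0.0008 -0.001 0;0 0 0 0 0 0 0;0 0 0 0 0 0 0")

```text
t: 14.55
eef_pos: [0.5646, 0.1446, 0.1234]
ee_rot: [3.141, -0.0, -1.329]
force: [0.0, -0.1, -0.9]
width: 0.0122
gripper_force: 25.0
```

```bash
python3 - <<'E'
from h import *
s=arm.get_state();print(s['force'].round(2),s['moment'].round(3))
# setter slots + board face edges: refined setter from top frame (initial), yaw & slot positions by darkness/depth
z=np.load("/tmp/top0.npz");P=pts("top",z["d"])
R=lambda a:np.array([[np.cos(a),-np.sin(a)],[np.sin(a),np.cos(a)]])
L=(P[...,:2]-[.5619,.1445])@R(np.radians(13.83))*1000
Z=P[...,2]
# floor points of slot 3 and 4 (z<.04) and land points
for n,c,w in(("s3",4.25,14.5),("s4",33,19)):
    m=(abs(L[...,0]-c)<w)&(abs(L[...,1])<25)
    f=m&(Z<.035);print(n,f.sum(),np.percentile(L[f][:,0],[2,98]).round(1))
for lo,hi in((-10,10),(12,30),(30,48)):
  m=(L[...,0]>lo)&(L[...,0]<hi)&(abs(L[...,1])<28)&(abs(Z-.0453)<.003)
  print(lo,hi,np.percentile(L[m][:,0],[2,98]).round(1),m.sum())
for i in range(-16,54,2):
  m=(abs(L[...,0]-i)<1)&(abs(L[...,1])<27);print(i,m.sum(),((Z[m]>.042).mean()*100).round(),end="; ")
E
```

```text
[ 0.03 -0.11 -0.89] [ 0.033  0.133 -0.014]
s3 87 [ 2.7 12.2]
s4 119 [30. 43.]
-10 10 [-9.7 -2.8] 53
12 30 [12.2 23.4] 93
30 48 [42.1 47.9] 46
-16 27 22.0; -14 46 35.0; -12 16 100.0; -10 16 94.0; -8 18 100.0; -6 17 94.0; -4 14 93.0; -2 2 100.0; 0 0 nan; 2 6 0.0; 4 16 0.0; 6 12 0.0; 8 17 0.0; 10 21 10.0; 12 58 28.0; 14 15 100.0; 16 13 100.0; 18 19 95.0; 20 15 100.0; 22 18 100.0; 24 4 75.0; 26 0 nan; 28 1 0.0; 30 8 0.0; 32 14 0.0; 34 19 0.0; 36 14 0.0; 38 16 0.0; 40 16 0.0; 42 57 21.0; 44 24 62.0; 46 17 94.0; 48 13 100.0; 50 20 100.0; 52 15 93.0; <stdin>:16: RuntimeWarning: Mean of empty slice.
  ret = ret.dtype.type(ret / rcount)
```

>>> move_arm(rows="0 0 0 0 0 0.001 0;0 0 0 0 0 0.001 0;0 0 0 0 0 0.001 0;0 0 0 0 0 0 0;0 0 0 0 0 0 0")

```text
t: 15.18
eef_pos: [0.5647, 0.1447, 0.1209]
ee_rot: [-3.141, 0.0, -1.329]
force: [-1.3, 0.6, 3.7]
width: 0.0124
gripper_force: 25.0
```

```bash
python3 -c "
from h import *
s=arm.get_state();print(s['force'].round(2),s['moment'].round(3))"
```

```text
[-1.32  0.58  3.69] [-0.025  0.793 -0.043]
```

Still blocked. Trying the other side, +0.8 mm from the first try.

>>> move_arm(rows="0 0 0 0 0 -0.003 0;0 0 0 0 -0.0024 0 0;0 0 0 0 0 0.001 0;0 0 0 0 0 0.001 0;0 0 0 0 0 0.001 0;0 0 0 0 0 0 0;0 0 0 0 0 0 0")

```text
t: 16.05
eef_pos: [0.5671, 0.1452, 0.1208]
ee_rot: [-3.141, 0.0, -1.329]
force: [-1.0, 0.5, 3.7]
width: 0.0124
gripper_force: 25.0
```

```bash
python3 -c "
from h import *
s=arm.get_state();print(s['force'].round(2),s['moment'].round(3))"
```

```text
[-1.    0.45  3.69] [0.014 0.654 0.054]
```

```bash
cat > n.py <<'E'
from h import *
z=np.load("/tmp/scene0.npz");P=pts("scene",z["d"]);Z=P[...,2]
a0=np.radians(13.83);R=lambda a:np.array([[np.cos(a),-np.sin(a)],[np.sin(a),np.cos(a)]])
L=(P[...,:2]-[.5619,.1445])@R(a0)*1000
def edges(L,Z,tag):
    top=(abs(Z-.0453)<.003)&(abs(L[...,0])<62)&(abs(L[...,1])<52)
    # face edges: per-bin extremes -> line fits
    q=L[top]
    def fit(k,sgn):
        o=1-k;xs=[];ys=[]
        for b in range(-36,37,6):
            w=q[abs(q[:,o]-b)<3]
            if len(w)>4: xs.append(b);ys.append(np.percentile(w[:,k],98 if sgn>0 else 2))
        c=np.polyfit(xs,ys,1);return c[1].round(2),np.degrees(np.arctan(c[0])).round(2)
    print(tag,"x-",fit(0,-1),"x+",fit(0,1),"y-",fit(1,-1),"y+",fit(1,1))
    for c,w in((-20,10),(4.25,14.5),(33,19)):
        m=(abs(L[...,0]-c)<w/2+7)&(abs(L[...,1])<28)
        lo=L[m&(Z>.043)&(L[...,0]<c)][:,0];hi=L[m&(Z>.043)&(L[...,0]>c)][:,0]
        print("  slot",c,"lands",np.percentile(lo,[90,98]).round(1),np.percentile(hi,[2,10]).round(1))
        lo=L[(abs(L[...,0]-c)<w/2)&(abs(L[...,1])<45)&(Z<.040)&(Z>.01)][:,1]
        print("   y range of hollow",np.percentile(lo,[1,99]).round(1))
edges(L,Z,"scene")
z=np.load("/tmp/top0.npz");Q=pts("top",z["d"]);edges((Q[...,:2]-[.5619,.1445])@R(a0)*1000,Q[...,2],"top")
s=arm.get_state();c=(s["eef_pos"][:2]-[.5619,.1445])@R(a0)*1000;print("TCP",c.round(2))
p,d=arm.grab_frame("scene");np.savez("/tmp/sc.npz",p=p,d=d);P=pts("scene",d);L=(P[...,:2]-[.5619,.1445])@R(a0)*1000;Z=P[...,2]
m=(L[...,0]>c[0]+3)&(L[...,0]<c[0]+12)&(abs(L[...,1]-c[1])<24)&(Z>.054)&(Z<.09)
q=L[m];A=np.c_[q[:,1],Z[m]*1000-45,np.ones(len(q))];w=np.ones(len(q),bool)
for i in range(4):
    k=np.linalg.lstsq(A[w],q[w,0],rcond=None)[0];e=q[:,0]-A@k;w=abs(e)<1.5
print("board face: yaw",np.degrees(np.arctan(k[0])).round(2),"tilt",np.degrees(np.arctan(k[1])).round(2),"x@foot",k[2].round(2),w.sum(),e[w].std().round(2))
m=(abs(L[...,0]-c[0])<12)&(abs(L[...,1])<40)&(Z>.05)&(Z<.088)
print("board y",np.percentile(L[m][:,1],[1,99]).round(1))
E
python3 n.py
```

```text
scene x- (np.float64(-54.19), np.float64(-0.95)) x+ (np.float64(51.99), np.float64(0.48)) y- (np.float64(-39.48), np.float64(-0.52)) y+ (np.float64(43.39), np.float64(0.37))
  slot -20 lands [-25.8 -24.4] [-17.7 -16.6]
   y range of hollow [-43.8  22.7]
  slot 4.25 lands [-4.1 -2.7] [ 9.2 10. ]
   y range of hollow [-44.1  35.7]
  slot 33 lands [22.8 23.9] [40.6 41. ]
   y range of hollow [-44.6  36.5]
top x- (np.float64(-53.09), np.float64(-0.03)) x+ (np.float64(52.34), np.float64(0.16)) y- (np.float64(-41.64), np.float64(-0.45)) y+ (np.float64(41.29), np.float64(0.59))
  slot -20 lands [-26.  -25.2] [-15.3 -14.6]
   y range of hollow [-44.4  33.2]
  slot 4.25 lands [-3.7 -3.2] [11.1 11.9]
   y range of hollow [-43.5  33.1]
  slot 33 lands [22.9 23.5] [42.2 42.5]
   y range of hollow [-44.5  33. ]
TCP [ 5.18 -0.52]
board face: yaw 1.56 tilt 0.43 x@foot 12.12 98 0.77
board y [-29.1  27.3]
```

```bash
cat > w.py <<'E'
from h import *
R=lambda a:np.array([[np.cos(a),-np.sin(a)],[np.sin(a),np.cos(a)]]);a0=np.radians(13.83)
def face(f,x0,y0,z0,z1,hw):
    P=pts("scene",np.load(f)["d"]);L=(P[...,:2]-[.5619,.1445])@R(a0)*1000;Z=P[...,2]
    m=(abs(L[...,0]-x0)<5)&(abs(L[...,1]-y0)<hw)&(Z>z0)&(Z<z1);q=L[m];A=np.c_[q[:,1]-y0,np.ones(len(q))];w=np.ones(len(q),bool)
    for i in range(5):
        k=np.linalg.lstsq(A[w],q[w,0],rcond=None)[0];e=q[:,0]-A@k;w=abs(e)<1.5
    print(f,x0,"slope deg",np.degrees(np.arctan(k[0])).round(2),"x",k[1].round(2),w.sum(),e[w].std().round(2))
face("/tmp/scene0.npz",53.4,1.9,.018,.040,38);face("/tmp/sc.npz",53.4,1.9,.018,.040,38)
face("/tmp/sc.npz",12,-.9,.053,.090,22);face("/tmp/sc.npz",12,-.9,.053,.080,25)
E
python3 w.py
```

```text
/tmp/scene0.npz 53.4 slope deg -0.31 x 52.21 94 0.76
/tmp/sc.npz 53.4 slope deg 0.37 x 51.97 91 0.91
/tmp/sc.npz 12 slope deg 1.31 x 12.24 94 0.77
/tmp/sc.npz 12 slope deg 1.67 x 12.24 81 0.76
```

Wall-to-wall in the scene view, the board sits about 3 to 4 mm to +x of the slot and is about 1.4° clockwise relative to it. Correcting both, plus a little in y.

>>> move_arm(rows="0 0 0 0 0 -0.003 0;0 0 -1.3 -0.0015 0.0031 0 0;0 0 0 0 0 0 0;0 0 0 0 0 0.001 0;0 0 0 0 0 0.001 0;0 0 0 0 0 0.001 0;0 0 0 0 0 0 0;0 0 0 0 0 0 0")

```text
t: 17.1
eef_pos: [0.5637, 0.1459, 0.1208]
ee_rot: [-3.141, -0.0, -1.306]
force: [-0.9, -0.4, 2.8]
width: 0.0127
gripper_force: 25.0
```

Still blocked. I'll slide gently along −x while lightly pressed and watch for the force to fall away.

>>> move_arm(rows="0 0 0 0 0.0004 0 0;0 0 0 0 0.0003 0 0;0 0 0 0 0 0 0;0 0 0 0 0 0 0")

```text
t: 17.6
eef_pos: [0.5627, 0.1456, 0.1202]
ee_rot: [3.141, -0.0, -1.306]
force: [0.8, -0.4, -0.9]
width: 0.0119
gripper_force: 25.0
```

>>> move_arm(rows="0 0 0 0 0.0004 0 0;0 0 0 0 0.0003 0 0;0 0 0 0 0 0 0;0 0 0 0 0 0 0")

```text
t: 18.1
eef_pos: [0.5623, 0.1456, 0.1206]
ee_rot: [3.142, 0.0, -1.306]
force: [0.3, -0.0, -1.5]
width: 0.0122
gripper_force: 25.0
```

The force fell to its free value, so the foot is in the mouth. Lowering gently.

>>> move_arm(rows="0 0 0 0 0 0.001 0;0 0 0 0 0 0.002 0;0 0 0 0 0 0.002 0;0 0 0 0 0 0 0;0 0 0 0 0 0 0")

```text
t: 18.73
eef_pos: [0.5622, 0.1455, 0.1155]
ee_rot: [3.141, -0.0, -1.306]
force: [-0.0, -0.9, -1.3]
width: 0.0124
gripper_force: 25.0
```

>>> move_arm(rows="0 0 0 0 0 0.002 0;0 0 0 0 0 0.002 0;0 0 0 0 0 0.002 0;0 0 0 0 0 0.002 0;0 0 0 0 0 0 0;0 0 0 0 0 0 0")

```text
t: 19.48
eef_pos: [0.5623, 0.1455, 0.1076]
ee_rot: [3.142, -0.0, -1.306]
force: [0.6, 0.1, -1.2]
width: 0.0125
gripper_force: 25.0
```

>>> move_arm(rows="0 0 0 0 0 0.002 0;0 0 0 0 0 0.002 0;0 0 0 0 0 0.002 0;0 0 0 0 0 0.002 0;0 0 0 0 0 0 0;0 0 0 0 0 0 0")

```text
t: 20.23
eef_pos: [0.5623, 0.1455, 0.0996]
ee_rot: [3.142, -0.0, -1.306]
force: [0.2, 0.1, -0.9]
width: 0.0122
gripper_force: 25.0
```

>>> move_arm(rows="0 0 0 0 0 0.001 0;0 0 0 0 0 0.001 0;0 0 0 0 0 0.001 0;0 0 0 0 0 0 0;0 0 0 0 0 0 0")

```text
t: 20.85
eef_pos: [0.5623, 0.1455, 0.0967]
ee_rot: [-3.142, -0.0, -1.306]
force: [-0.6, 0.3, 1.0]
width: 0.0119
gripper_force: 25.0
```

It's on the floor, 25 mm below the land contact height. Releasing and rising.

>>> move_arm(rows="0 0 0 0 0 0 0.018;0 0 0 0 0 0 0.032;0 0 0 0 0 0 0.04;0 0 0 0 0 0 0.04")

```text
t: 21.35
eef_pos: [0.5623, 0.1455, 0.0966]
ee_rot: [-3.142, -0.0, -1.306]
force: [0.4, 0.0, -0.4]
width: 0.0386
gripper_force: 0.0
```

>>> move_arm(rows="0 0 0 0 0 -0.01 0.04;0 0 0 0 0 -0.03 0.04;0 0 0 0 0 -0.05 0.04;0 0 0 0 0 -0.05 0.04;0 0 0 0 0 -0.02 0.04;0 0 0 0 0 0 0.04")

```text
t: 22.1
eef_pos: [0.5631, 0.1459, 0.2594]
ee_rot: [-3.137, 0.001, -1.306]
force: [-0.4, 0.9, -1.2]
width: 0.0398
gripper_force: 0.0
```

```bash
python3 - <<'E'
from h import *
p,d=arm.grab_frame("scene");P=pts("scene",d)
a0=np.radians(13.83);R=np.array([[np.cos(a0),-np.sin(a0)],[np.sin(a0),np.cos(a0)]])
L=(P[...,:2]-[.5619,.1445])@R*1000;Z=P[...,2]
m=(abs(L[...,0])<25)&(abs(L[...,1])<40)&(Z>.054)&(Z<.16)
print("ztop",np.percentile(Z[m],99.5),"(home: mouth .045+.091=.136)");
for lo in(.055,.075,.095,.115):
    q=L[m&(Z>lo)&(Z<lo+.018)];print(lo,len(q),np.median(q[:,0]).round(1),np.percentile(q[:,1],[2,98]).round(1))
cv2.imwrite("pics/end.png",cv2.resize(p[130:310,170:380],None,fx=3,fy=3,interpolation=cv2.INTER_CUBIC))
E
```

```text
ztop 0.1376974368930683 (home: mouth .045+.091=.136)
0.055 106 7.4 [-27.9  28.5]
0.075 77 6.4 [-20.9  22.3]
0.095 56 6.8 [-11.1  13.6]
0.115 57 7.0 [-11.5  12.5]
```

View pics/end.png

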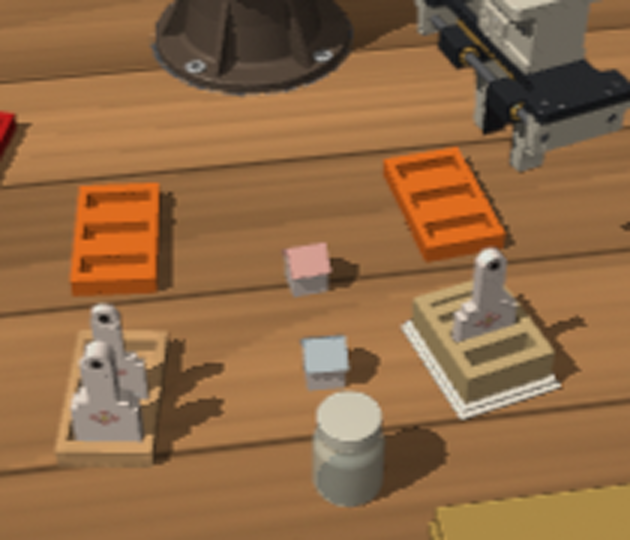

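The board stands upright and home in the third slot (crop 487,310), with the widest slot free in front of it. The other two boards stand in their bays and the arm is clear.

```bash
python3 -c "
from station import arm
print(arm.job_done())"
```

```text
the job is handed in; nothing more can be done
None
```

The front-bay board, about 12.5 mm thick, stands upright and home on the floor of the third slot (14.5 mm) after slots 1 and 2 refused it; measured wrist force stayed under 10 N, the other two boards are still in their bays, and the job is handed in, though no verdict came back.

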